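# Dry-fit a stepped wooden plinth, pressing each step flat

### The job

Dry-fit the stepped plinth on the carver's bench: lay the large oblong step centred on the dark footed base with its long sides parallel to the base's, let go of it, and press down on it firmly for a moment with the fingers to feel that it lies flat. Only then lay the small oblong step on it in the same way, centred and lined up, let go, and press that down too. Leave both steps lying flat in place.

Things in the scene. Friction and masses are not known exactly. Their poses are not given: they have to be found in the camera images.
- foot: The plinth's base, fixed to the bench: a dark wooden oblong block on four short round feet, 150 mm (its x) by 110 mm (its y) and 45 mm high in all. Its flat top, where the large step goes, is 138 x 98 mm, 45 mm above the origin. Origin: centre of its underside, on the bench; z up. It is rigid and does not give when pressed.
- middle_step: The large oblong step, loose: a plain pale wooden plate 110 mm (its x) by 66 mm (its y) by 20 mm high, about 100 g (70 to 140). The lower 14 mm have the full outline with upright sides to grip; the upper 6 mm are set back 4 mm all round, and the top is flat. It lies flat on the bench. Origin: centre of its underside; z up. The turned round disc and the wooden ring lying near by, of the same wood, are not part of the plinth.
- top_step: The small oblong step, loose: a plain pale wooden plate 70 mm (its x) by 40 mm (its y) by 20 mm high, about 50 g (35 to 70), with the same profile: the lower 14 mm have the full outline with upright sides, the upper 6 mm are set back 4 mm all round, top flat. It lies flat on the bench. Origin: centre of its underside; z up. Either step may be laid either way round (a half turn makes no difference).
Mind the look-alikes: they are no part of the job. Leave any red look-alike of the middle_step alone. Several things have the shape of the foot; the one meant has the colours described above.

How it is judged:
On the way, in this order (a step that is already met when the one before it is completed fails the run):
1. the large step lies flat, centred and lined up on the base, let go (horizontal distance between middle_step and foot below 0.015 m and angle between the x axis of middle_step and the x axis of foot, either way round below 0.21 rad and angle between middle_step's own z axis and vertical below 0.06 rad and z of middle_step in the frame of foot between 0.041 and 0.049 m and contact force between the fingers and middle_step below 0.2 N and linear speed of middle_step below 0.02 m/s and angular speed of middle_step below 0.2 rad/s), for 0.2 s.
2. the large step is pressed down on the base by the robot with more than 4 N (horizontal distance between middle_step and foot below 0.015 m and angle between the x axis of middle_step and the x axis of foot, either way round below 0.21 rad and angle between middle_step's own z axis and vertical below 0.06 rad and z of middle_step in the frame of foot between 0.041 and 0.049 m and contact force between middle_step and foot above 4 N and contact force between any of the fingers, the arm and middle_step above 3 N), for 0.2 s.
3. the small step lies flat, centred and lined up on the large one, let go (horizontal distance between middle_step and foot below 0.015 m and angle between the x axis of middle_step and the x axis of foot, either way round below 0.21 rad and angle between each of middle_step, top_step's own z axis and vertical below 0.06 rad and z of middle_step in the frame of foot between 0.041 and 0.049 m and horizontal distance between top_step and middle_step below 0.015 m and angle between the x axis of top_step and the x axis of middle_step, either way round below 0.21 rad and z of top_step in the frame of middle_step between 0.016 and 0.024 m and contact force between the fingers and top_step below 0.2 N and linear speed of top_step below 0.02 m/s and angular speed of top_step below 0.2 rad/s), for 0.2 s.
4. the small step is pressed down on the large one by the robot with more than 4 N (horizontal distance between middle_step and foot below 0.015 m and angle between the x axis of middle_step and the x axis of foot, either way round below 0.21 rad and angle between each of middle_step, top_step's own z axis and vertical below 0.06 rad and z of middle_step in the frame of foot between 0.041 and 0.049 m and horizontal distance between top_step and middle_step below 0.015 m and angle between the x axis of top_step and the x axis of middle_step, either way round below 0.21 rad and z of top_step in the frame of middle_step between 0.016 and 0.024 m and contact force between top_step and middle_step above 4 N and contact force between any of the fingers, the arm and top_step above 3 N), for 0.2 s.
At the end, for the whole second after the job is handed in: The large step lies on the base and the small step on the large one, each let go and at rest, flat (within 3 degrees), its centre within 15 mm of the centre of the piece below and its long sides within 12 degrees of that piece's long sides (all of step 3 and contact force between the fingers and middle_step below 0.2 N and linear speed of middle_step below 0.02 m/s and angular speed of middle_step below 0.2 rad/s); the robot touches nothing.
It also fails if it takes over 72 s, if anything falls off the work surface, if the arm or the gripper's body presses on something with over 40 N, if the wrist force passes 120 N, or if a joint passes its speed limit or range.

### The arm

A 6-joint arm with a two-finger parallel gripper is mounted at the origin on the work surface. World frame = base frame: x ahead of the robot, y to its left, z up, the work surface at z = 0. Lengths are in m, angles in rad, forces in N, time in s.
With the tool pointing down it reaches from about 0.375 to 0.925 m from the base axis. Payload 5.7 kg.
Tool frame: the origin (TCP) lies midway between the tips of the shut fingers; the grasp point (between the pads) lies 19 mm behind it; z points along the fingers, x is the direction in which the jaws open and shut, and the axes are right-handed (so a half turn about z gives the same grasp; the last joint's range is limited). The gripper opens to 88 mm and grips with 3 to 60 N. Pads are 20 mm wide; open, the fingers measure 115 mm over their backs; the gripper's body (75 mm by 178 mm) begins 61 mm behind the grasp point.
Start: joints at [-1.356, 0.359, 1.51, -0, 1.272, -0.115], TCP at [0.194, -0.568, 0.201] pointing down, gripper open.
Joint ranges: [-2.97, 2.97], [-1.01, 2.36], [0.21, 2.38], [-0.96, 4.11], [0.2, 2.71], [-2.98, 2.98]. Speed limits (rad/s): [2.39, 2.39, 3.14, 3.14, 3.14, 3.14].

### API

Orientations are given as a unit quaternion [x, y, z, w].
In Python, from bench import move_ptp, servo_line, goto_joints, move_gripper, sleep, inverse_kinematics, capture, PlanningError, close_job, spot_in, silhouettes, current_clock, current_joint_pos, current_qvel, current_joint_torque, current_position, current_orientation, current_force, current_torque, current_finger_gap gives the robot as it stands. Calls block until the motion is done:
- move_ptp(position, orientation): joint-space move of the TCP to a pose.
- servo_line(position, orientation=None, rate=0.15, contact_N=None): straight line of the TCP; orientation=None keeps the orientation; rate is the mean speed in m/s. With contact_N (N) it stops when the force on the tool has changed by that much, and returns True; else False.
- goto_joints(angles): joint-space move.
- move_gripper(opening): finger opening in m; the grip force is fixed at half the most; returns when the fingers have stopped.
- sleep(seconds).
- inverse_kinematics(position, orientation): joint angles nearest the present ones, or None.
- capture(name): name is "scene" or "top"; returns a dict with "image" (384x512x3 uint8, blue, green, red), "range_z" (384x512 float32, m along the optical axis (not along the pixel's ray), 0 where there is no reading), "intrinsics" (3x3 intrinsics, pixels), "R" (3x3) and "t" (3): a world point X has camera coordinates R X + t. Camera axes: x right, y down, z forward; pixel columns grow to the right and rows downward; lengths in m; the calibration is good to about 2 mm. A picture is of the moment at which its call begins.
A pose or a line that the arm cannot do raises PlanningError and nothing moves.
- close_job(): hands the job in, once; it reports no verdict.
Trained networks look in the newest picture that a camera, given by its name, has taken for a name from the list of things; names that differ only in an ending like _2 or _b are one class to them, and where a whole thing is asked for, a point or a joint stands for the part that bears it (a point fixed in the world has none). Each returns a list of dicts, best first, with "conf" (0 to 1); they miss things now and then, are a little off and sometimes report something else, mostly with a low value. They report only what shows in the picture. A call takes as long as a camera call. They do not tell look-alikes from the thing itself.
- spot_in(camera, query): "xy" ([column, row] in pixels, amid what is visible of it).
- silhouettes(camera, query): "region" (384x512 bool, what is visible of it) and "xy" ([column, row] in pixels, amid what is visible of it).
Readings, each from a call of its own:
- current_clock(): time.
- current_joint_pos(): joint angles.
- current_qvel(): joint speeds.
- current_joint_torque(): joint torques, N m.
- current_position(): TCP position.
- current_orientation(): TCP orientation.
- current_force(): force on the tool from outside, world axes, zero at the start.
- current_torque(): the same for the moment, N m.
- current_finger_gap(): finger opening in m.
Only numpy, scipy, OpenCV 4.12 (cv2) and the standard library are available. Lean on these libraries where they do the work, as an engineer would, in place of code of your own. Each camera call takes 0.05 s, during which the arm holds its last target.

## Working session

There is one attempt and no reset: what is moved stays moved. The work goes in short steps, each a Python script; the robot and the scene stay as the last script left them, time stands still between calls to the robot, and variables do not carry over. Pictures are saved under pics/ and viewed, and the job is handed in when it is done.

```bash
ls; mkdir -p pics; python3 - <<'E'
from bench import *
import cv2, numpy as np
for n in ("scene","top"):
    c=capture(n); cv2.imwrite(f"pics/{n}0.png",c["image"]); print(n,c["R"].round(3).tolist(),c["t"].round(3).tolist(),c["intrinsics"].tolist())
    for q in ("foot","middle_step","top_step"):
        for d in silhouettes(n,q):
            m=d["region"]; z=c["range_z"]; 
            v,u=np.nonzero(m&(z>0)); zz=z[v,u]
            K=c["intrinsics"]; P=np.stack([(u-K[0,2])*zz/K[0,0],(v-K[1,2])*zz/K[1,1],zz],1)
            W=(P-c["t"])@c["R"]
            top=W[W[:,2]>np.percentile(W[:,2],90)-0.004]
            r=cv2.minAreaRect((top[:,:2]*1000).astype(np.float32))
            print(q,round(d["conf"],2),np.round(d["xy"]),m.sum(),"ztop",np.percentile(W[:,2],90).round(4),r, c["image"][m].mean(0).round())
print(current_clock())
E
```

```text
pics
scene [[-0.331, 0.944, 0.007], [0.51, 0.186, -0.84], [-0.794, -0.274, -0.543]] [0.192, -0.249, 1.426] [[426.2937367462153, 0.0, 251.36360802631506], [0.0, 426.2937367462153, 190.11452926745386], [0.0, 0.0, 1.0]]
foot 0.75 [257. 195.] 2203 ztop 0.0457 ((550.443359375, 3.4986114501953125), (146.10787963867188, 100.81166076660156), 14.19409465789795) [ 32.  65. 116.]
foot 0.66 [242. 147.] 1430 ztop 0.0458 ((325.69775390625, -105.27020263671875), (143.5791473388672, 105.76666259765625), 0.602632462978363) [147. 164. 170.]
middle_step 0.78 [ 90. 234.] 1450 ztop 0.0206 ((783.8771362304688, -280.211181640625), (63.00371551513672, 105.72966766357422), 69.42498779296875) [  3.  21. 197.]
middle_step 0.74 [138. 197.] 1079 ztop 0.0205 ((630.127197265625, -265.0716552734375), (61.874000549316406, 104.98878479003906), 88.2876968383789) [ 89. 165. 193.]
top_step 0.66 [370. 196.] 373 ztop 0.0209 ((435.6888427734375, 251.04302978515625), (32.53146743774414, 62.5054931640625), 71.9460220336914) [ 88. 164. 189.]
top [[0.007, -1.0, 0.027], [-0.994, -0.01, -0.113], [0.113, -0.026, -0.993]] [-0.014,
[... 228 characters left out ...]
0139389038086), 16.119386672973633) [ 31.  57. 114.]
foot 0.65 [296. 309.] 3959 ztop 0.0468 ((326.59478759765625, -108.51690673828125), (104.2525405883789, 145.3204345703125), 88.4117202758789) [161. 173. 179.]
middle_step 0.88 [361. 168.] 1509 ztop 0.0219 ((631.244384765625, -264.965576171875), (58.48188781738281, 102.49055480957031), 88.52413940429688) [108. 185. 197.]
middle_step 0.88 [365. 102.] 1454 ztop 0.022 ((782.5743408203125, -280.25927734375), (58.384605407714844, 104.22177124023438), 68.26068115234375) [ 26.  34. 193.]
top_step 0.87 [125. 254.] 660 ztop 0.0219 ((434.35272216796875, 247.4635467529297), (36.49510192871094, 62.25674819946289), 74.27915954589844) [108. 185. 193.]
0.4
```

View pics/top0.png

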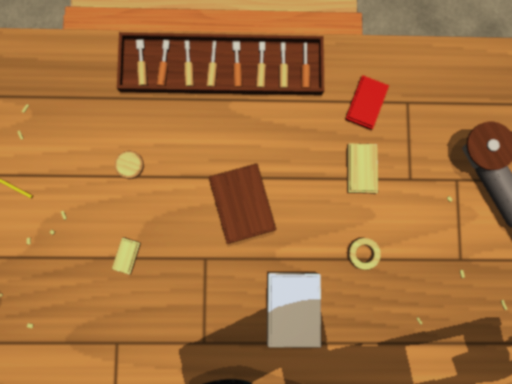

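View pics/scene0.png

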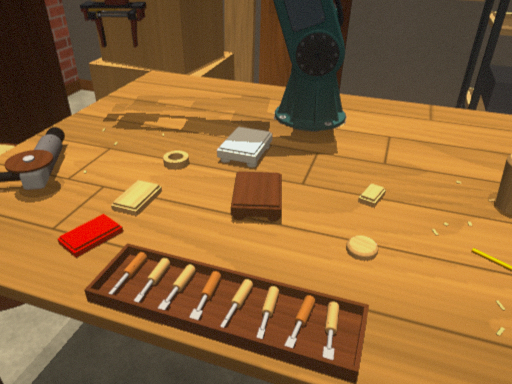

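```bash
python3 - <<'E'
import cv2
a=cv2.imread("pics/top0.png")
f=lambda x0,y0,w,h:cv2.resize(a[y0:y0+h,x0:x0+w],(390,390),interpolation=cv2.INTER_CUBIC)
import numpy as np
cv2.imwrite("pics/crop0.png",np.hstack([f(300,90,130,130),f(170,140,130,130)]))
E
```

```text
(no output)
```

View pics/crop0.png

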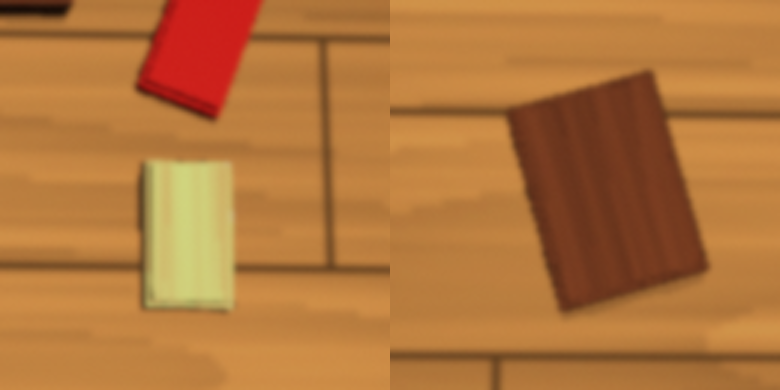

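Candidates in the top picture:
- **Large step:** the pale oblong at (361,168). I'm ruling out the red look-alike (367,102), the disc (129,165) and the ring (365,254).
- **Base:** the dark brown block at (242,203). I'm ruling out the white/grey block at (295,309).
- **Small step:** the pale oblong at (125,254).

The crop confirms the pale stepped plate and the dark block. The two cameras agree to within about 4 mm.

```bash
cat > h.py <<'E'
from bench import *
import cv2, numpy as np
D=np.pi/180
def quat(y): return [float(np.cos(y/2)),float(np.sin(y/2)),0.,0.]
def best(p,yaw):
    o=[]
    for k in (-2,-1,0,1,2):
        y=yaw+k*np.pi
        if abs(y)>2*np.pi: continue
        j=inverse_kinematics(list(p),quat(y))
        if j is not None: o.append((abs(j[5]),y,j))
    return min(o,key=lambda a:a[0])[1]
def rects(n,q):
    c=capture(n); K=c["intrinsics"]; z=c["range_z"]; out=[]
    for d in silhouettes(n,q):
        m=d["region"]; v,u=np.nonzero(m&(z>0)); zz=z[v,u]
        P=np.stack([(u-K[0,2])*zz/K[0,0],(v-K[1,2])*zz/K[1,1],zz],1); W=(P-c["t"])@c["R"]
        zt=np.percentile(W[:,2],90); top=W[abs(W[:,2]-zt)<0.004]
        (cx,cy),(w,h),a=cv2.minAreaRect((top[:,:2]*1000).astype(np.float32))
        if h>w: a+=90
        out.append((round(d["conf"],2),np.round([cx,cy]).tolist(),round(max(w,h)),round(min(w,h)),round((a+90)%180-90,1),round(float(zt),4),c["image"][m].mean(0).round().tolist()))
    return out,c
FOOT=(0.5495,0.003,15.2*D); MID=(0.6305,-0.265,-1.6*D); TOP=(0.435,0.2493,-17*D)
E
python3 - <<'E'
from h import *
x,y,a=MID; yaw=best((x,y,.1),a+np.pi/2)
print(yaw, inverse_kinematics([x,y,.1],quat(yaw)), best((*FOOT[:2],.12),FOOT[2]+np.pi/2))
move_gripper(0.088)
move_ptp([x,y,0.10],quat(yaw)); 
print(servo_line([x,y,0.004],rate=0.08,contact_N=6), current_position())
move_gripper(0.0); print("gap",current_finger_gap())
servo_line([x,y,0.15],rate=0.12); print("gap",current_finger_gap(),current_force(),current_clock())
E
```

```text
-1.5987215948268059 [-4.98797153e-01  5.68909545e-01  1.41803014e+00 -4.44089210e-16
  1.15465297e+00  1.09992444e+00] -1.3055062804917585
False [ 0.63102689 -0.26528532  0.00466567]
gap 0.0003956257609408321
gap 0.0006124930454237424 [-0.17980641 -0.11462708 -0.53574615] 6.625
```

The fingers shut on nothing (gap 0), so I'm looking again.

```bash
python3 - <<'E'
from h import *
for n in ("top","scene"):
    r,c=rects(n,"middle_step"); print(n,*r,sep="\n"); cv2.imwrite(f"pics/{n}1.png",c["image"])
print(current_position(),current_orientation(),current_joint_pos())
E
```

```text
top
(0.79, [631.0, -265.0], 102, 57, -1.7, 0.0221, [81.0, 139.0, 181.0])
(0.68, [782.0, -279.0], 106, 60, -20.9, 0.022, [36.0, 45.0, 232.0])
scene
(0.95, [782.0, -280.0], 103, 61, -21.4, 0.0206, [3.0, 22.0, 202.0])
(0.59, [630.0, -265.0], 106, 61, -0.4, 0.0206, [63.0, 117.0, 160.0])
[ 0.63013269 -0.26482735  0.14921872] [-6.97167174e-01  7.16908300e-01  6.21628875e-04 -1.87583373e-04] [-4.98838327e-01  5.21983189e-01  1.37056388e+00  1.01905332e-05
  1.25034418e+00  1.09987386e+00]
```

View pics/scene1.png

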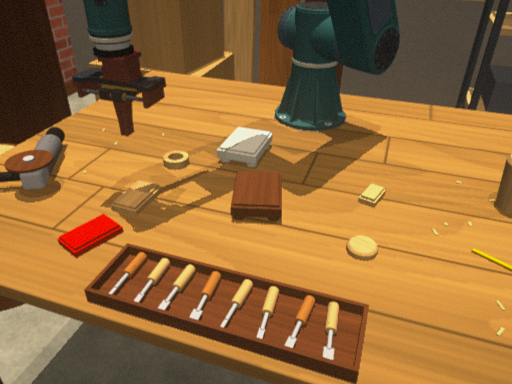

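View pics/top1.png

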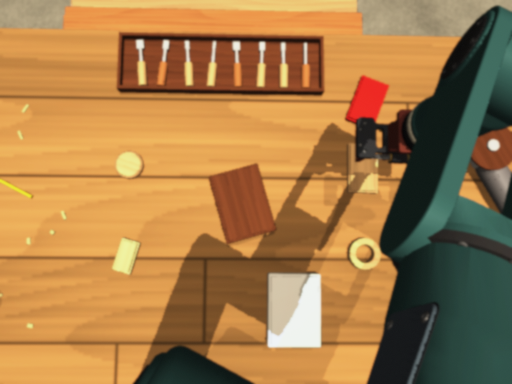

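```bash
python3 - <<'E'
from h import *
for n in ("top","scene"):
    c=capture(n)
    for p in (current_position(), current_position()+np.array([0,0,.08]),[.63,-.265,.02]):
        q=c["R"]@np.array(p)+c["t"]; q=c["intrinsics"]@(q/q[2]); print(n,p,q[:2].round())
    if n=="scene":
        K=c["intrinsics"]; 
        for u,v in((126,129),(127,120),(125,105),(127,110)):
            z=c["range_z"][v,u]; print(u,v,(c["R"].T@(np.array([(u-K[0,2])*z/K[0,0],(v-K[1,2])*z/K[1,1],z])-c["t"])).round(3))
    x0,y0=(330,90) if n=="top" else (70,60)
    cv2.imwrite(f"pics/{n}2.png",cv2.resize(c["image"][y0:y0+120,x0:x0+120],(480,480),interpolation=cv2.INTER_CUBIC))
print(current_finger_gap(),current_clock())
E
```

```text
top [ 0.63023126 -0.26485906  0.14936025] [383. 156.]
top [ 0.63023126 -0.26485906  0.22936025] [398. 147.]
top [0.63, -0.265, 0.02] [363. 168.]
scene [ 0.63030161 -0.2649041   0.14952147] [128. 143.]
scene [ 0.63030161 -0.2649041   0.22952147] [122. 108.]
scene [0.63, -0.265, 0.02] [136. 193.]
126 129 [ 0.641 -0.256  0.188]
127 120 [ 0.638 -0.252  0.207]
125 105 [ 0.638 -0.251  0.24 ]
127 110 [ 0.636 -0.25   0.229]
0.00040361223057300706 6.925
```

View pics/scene2.png

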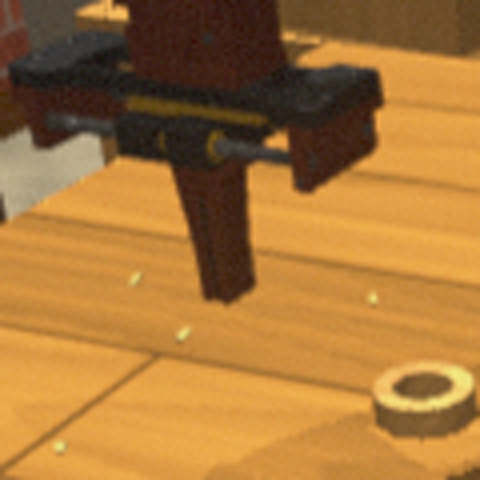

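The calibrated projection puts the fingertips about 28 mm higher than the reported TCP. Horizontally they agree. That explains the miss: the fingers shut above the 20 mm plate. Next I'll find the real tip height by touching the bench gently with the fingers straddling the step.

```bash
python3 - <<'E'
from h import *
x,y,a=MID; q=quat(-1.5987)
move_gripper(0.088); print(current_finger_gap())
servo_line([x,y,0.006],q,rate=0.12,contact_N=5)
print(servo_line([x,y,-0.045],q,rate=0.03,contact_N=4), current_position(), current_force(),current_clock())
c=capture("scene"); cv2.imwrite("pics/s3.png",cv2.resize(c["image"][110:250,60:220],(640,560),interpolation=cv2.INTER_CUBIC))
E
```

```text
0.08782847961420376
True [ 0.630375   -0.26489291 -0.02171959] [-1.11663211 -0.06306942  6.14374331] 10.6333
```

View pics/s3.png

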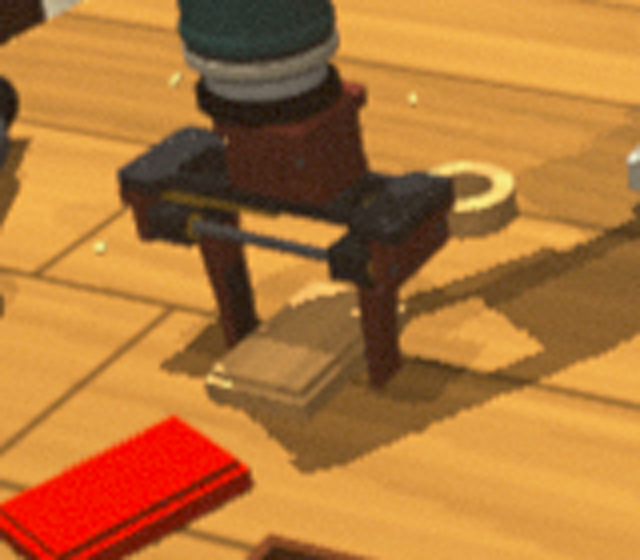

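The fingers straddle the plate and touch the bench at a reported z of −0.0217, so the tips really sit about 22 mm above the reported TCP. I'll correct for that, then grip.

```bash
cat >> h.py <<'E'
OFF=-0.0215  # reported z when tips are at z=0
E
python3 - <<'E'
from h import *
x,y,a=MID; q=quat(-1.5987)
servo_line([x,y,OFF+.004],q,rate=0.05)
move_gripper(0.0); print("gap",current_finger_gap())
servo_line([x,y,0.13],q,rate=0.15); print("gap",current_finger_gap(),current_force(),current_clock())
c=capture("scene"); cv2.imwrite("pics/s4.png",cv2.resize(c["image"][60:220,50:230],(720,640))[:600])
E
```

```text
gap 0.06564153131699213
gap 0.06565897200612056 [-0.85633504  0.26871625 -0.42797063] 12.5417
```

View pics/s4.png

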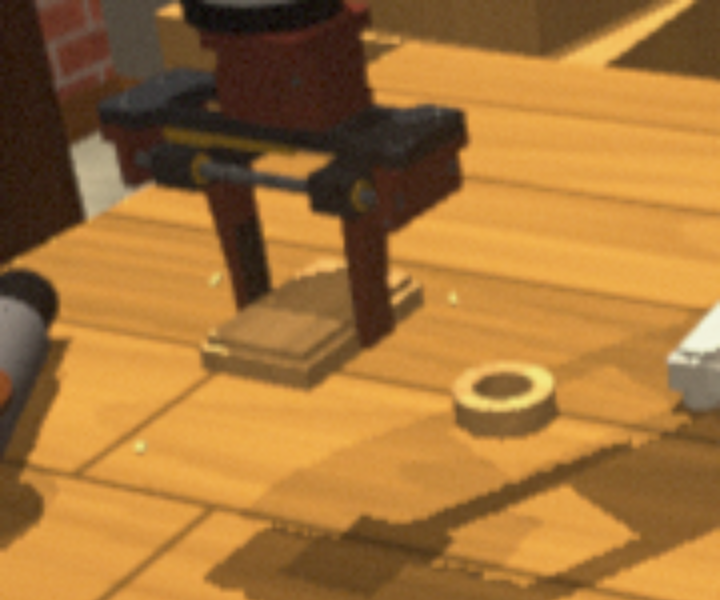

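The grip is good: gap 65.6 mm and the plate is level. Now placing it on the base.

```bash
python3 - <<'E'
from h import *
x,y,a=FOOT; yaw=-1.3055; q=quat(yaw)
move_ptp([x,y,0.13],q)
servo_line([x,y,0.038],q,rate=0.12)
print(servo_line([x,y,0.022],q,rate=0.02,contact_N=2.5),current_position(),current_force())
move_gripper(0.080); print(current_finger_gap())
sleep(0.1)
servo_line([x,y,0.14],q,rate=0.15)
move_ptp([0.47,0.15,0.16],q)
for n in ("top","scene"):
    for t in ("middle_step",):
        r,c=rects(n,t); print(n,t,*r,sep="\n"); cv2.imwrite(f"pics/{n}5.png",c["image"])
print(current_clock())
E
```

```text
True [0.54954787 0.00304413 0.02705544] [-0.30639663  0.77794124  3.17726783]
0.08023494923807387
top
middle_step
(0.82, [783.0, -280.0], 104, 59, -20.9, 0.022, [32.0, 42.0, 212.0])
(0.75, [550.0, 4.0], 104, 58, 15.4, 0.0669, [130.0, 215.0, 223.0])
scene
middle_step
(0.76, [782.0, -280.0], 103, 62, -21.3, 0.0205, [5.0, 26.0, 196.0])
(0.65, [550.0, 5.0], 107, 58, 15.2, 0.0657, [100.0, 182.0, 208.0])
17.5417
```

View pics/top5.png

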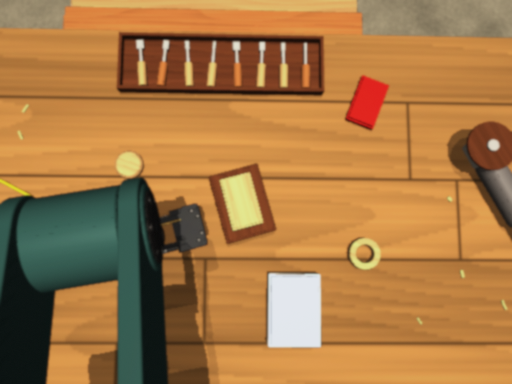

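View pics/scene5.png

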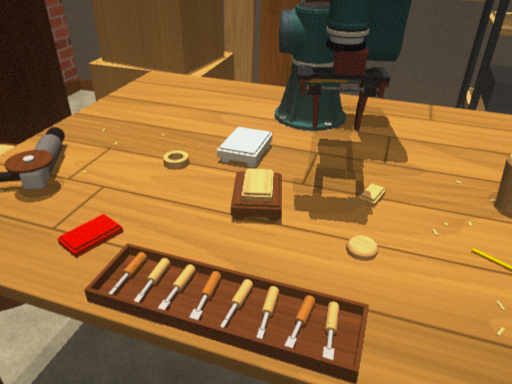

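The plate is centred on the base to within about 2 mm and lined up: (550, 4) mm at 15.3°. Its top is at z ≈ 0.066. Next I'll press it with shut fingers.

```bash
python3 - <<'E'
from h import *
x,y,q=0.5495,0.004,quat(-1.3055)
move_gripper(0.0)
move_ptp([x,y,0.10],q)
servo_line([x,y,0.056],q,rate=0.12)
f0=current_force()
hit=servo_line([x,y,0.030],q,rate=0.015,contact_N=8); p=current_position(); print(hit,p,(current_force()-f0).round(2))
z=p[2]
for i in range(4):
    sleep(0.15); f=current_force()-f0; print(f.round(2))
    if f[2]<7:
        z-=0.001; servo_line([x,y,z],q,rate=0.02)
    elif i>=2: break
servo_line([x,y,0.14],q,rate=0.15)
print(current_clock())
E
```

```text
True [0.5494337  0.00396855 0.04328403] [-1.1   1.35  5.08]
[-1.36  0.8   5.33]
[-3.65  0.96 11.84]
[-3.27  0.87 11.2 ]
22.5
```

It was pressed at about 11 N for 0.3 s. Now the small step.

```bash
python3 - <<'E'
from h import *
move_ptp([0.44,0.14,0.16],quat(-1.3055)) 
x,y,a=TOP; yaw=best((x,y,.1),a+np.pi/2); q=quat(yaw); print(yaw)
move_gripper(0.070)
for n in ("top","scene"):
    r,c=rects(n,"middle_step"); print(n,*r,sep="\n")
    r,c=rects(n,"top_step"); print(n,*r,sep="\n")
move_ptp([x,y,0.09],q)
servo_line([x,y,OFF+.02+.015],q,rate=0.12)
print(servo_line([x,y,OFF+.004],q,rate=0.05,contact_N=5), current_position())
move_gripper(0.0); print("gap",current_finger_gap())
servo_line([x,y,0.13],q,rate=0.15); print("gap",current_finger_gap(),current_clock())
c=capture("scene"); cv2.imwrite("pics/s6.png",cv2.resize(c["image"][50:220,280:460],(635,600)))
E
```

```text
-5.009094953223726
top
(0.69, [551.0, 4.0], 102, 58, 15.2, 0.0668, [128.0, 212.0, 220.0])
(0.62, [783.0, -278.0], 107, 65, -22.9, 0.0221, [30.0, 40.0, 207.0])
top
scene
(0.86, [782.0, -280.0], 103, 64, -22.0, 0.0205, [4.0, 23.0, 196.0])
(0.85, [551.0, 5.0], 108, 58, 15.3, 0.0659, [96.0, 176.0, 204.0])
scene
(0.97, [434.0, 251.0], 67, 32, -15.4, 0.0208, [77.0, 145.0, 176.0])
False [ 0.43494185  0.24928657 -0.01763569]
gap 0.03978415269262644
gap 0.04006284841064657 30.075
```

View pics/s6.png

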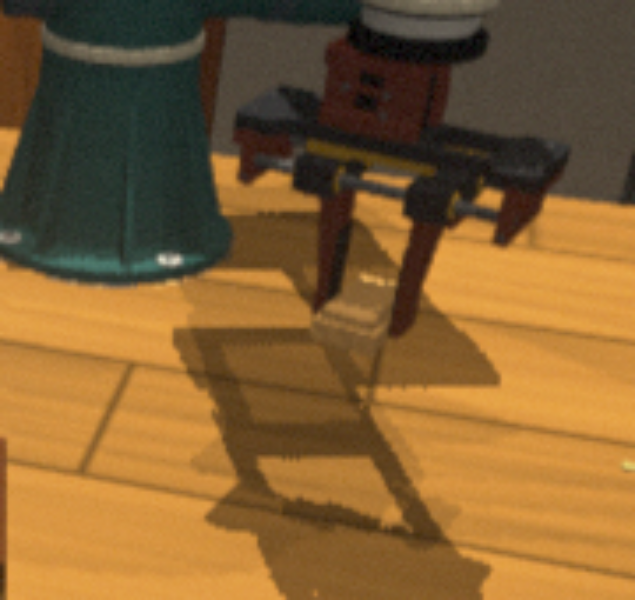

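The small step is gripped level with a 40 mm gap, and the large step hasn't moved since the press. Now placing the small step on it.

```bash
python3 - <<'E'
from h import *
x,y=0.5505,0.0045; q=quat(-1.3055)
move_ptp([x,y,0.14],q)
servo_line([x,y,0.059],q,rate=0.12)
print(servo_line([x,y,0.042],q,rate=0.02,contact_N=2.0),current_position(),current_force(),current_finger_gap())
move_gripper(0.056); print(current_finger_gap())
sleep(0.1)
servo_line([x,y,0.15],q,rate=0.15)
move_ptp([0.46,0.17,0.18],q)
for n in ("top","scene"):
    for t in ("middle_step","top_step"):
        r,c=rects(n,t); print(n,t,*r,sep="\n"); cv2.imwrite(f"pics/{n}7.png",c["image"])
a=cv2.imread("pics/top7.png");b=cv2.imread("pics/scene7.png")
cv2.imwrite("pics/c7.png",np.hstack([cv2.resize(a[150:250,190:290],(400,400)),cv2.resize(b[140:240,210:310],(400,400))]))
print(current_clock())
E
```

```text
True [0.55051536 0.00447336 0.04744815] [0.43319478 0.46746052 3.643002  ] 0.03979969524624226
0.05606240000267357
top
middle_step
(0.77, [783.0, -280.0], 105, 62, -18.6, 0.0219, [31.0, 39.0, 215.0])
(0.64, [551.0, 4.0], 102, 58, 15.4, 0.0669, [123.0, 205.0, 219.0])
top
top_step
(0.67, [551.0, 5.0], 63, 32, 15.1, 0.0865, [136.0, 221.0, 224.0])
(0.56, [550.0, 4.0], 104, 58, 15.4, 0.0668, [126.0, 209.0, 221.0])
scene
middle_step
(0.79, [552.0, 5.0], 102, 58, 14.8, 0.0659, [84.0, 153.0, 186.0])
(0.7, [784.0, -279.0], 102, 60, -20.8, 0.0206, [3.0, 21.0, 196.0])
scene
top_step
(0.8, [551.0, 6.0], 66, 32, 14.6, 0.0853, [98.0, 178.0, 202.0])
35.9583
```

View pics/c7.png

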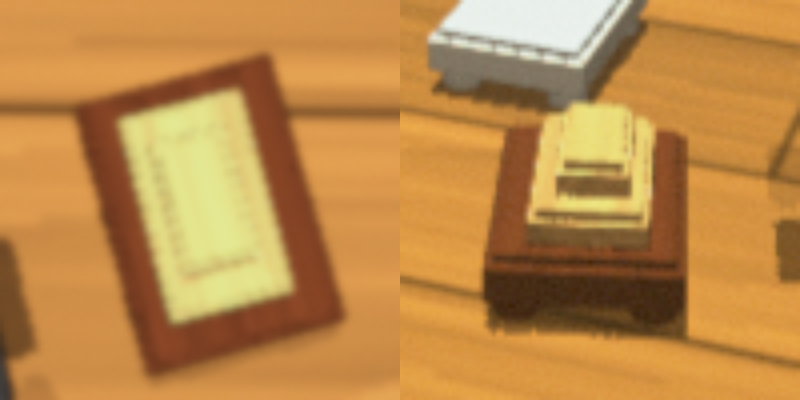

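The small step is centred to within about 1 mm and lined up (15° against 15°). Pressing it now.

```bash
python3 - <<'E'
from h import *
x,y,q=0.551,0.005,quat(-1.3055)
move_gripper(0.0)
move_ptp([x,y,0.12],q)
servo_line([x,y,0.076],q,rate=0.12)
f0=current_force()
hit=servo_line([x,y,0.050],q,rate=0.015,contact_N=8); p=current_position(); print(hit,p,(current_force()-f0).round(2))
z=p[2]; ok=0
for i in range(6):
    sleep(0.15); f=current_force()-f0; print(f.round(2))
    if f[2]<7:
        z-=0.001; servo_line([x,y,z],q,rate=0.02)
    else:
        ok+=1
        if ok>=3: break
servo_line([x,y,0.16],q,rate=0.15)
move_ptp([0.46,0.17,0.2],q)
for n in ("top","scene"):
    for t in ("middle_step","top_step","foot"):
        r,c=rects(n,t); print(n,t,*r,sep="\n"); cv2.imwrite(f"pics/{n}8.png",c["image"])
a=cv2.imread("pics/top8.png");b=cv2.imread("pics/scene8.png")
cv2.imwrite("pics/c8.png",np.hstack([cv2.resize(a[150:250,190:290],(400,400)),cv2.resize(b[140:240,210:310],(400,400))]))
print(current_clock())
E
```

```text
True [0.55094795 0.00496852 0.0632767 ] [-1.01  0.75  6.74]
[-0.22  0.65  5.53]
[-2.56  0.72 12.11]
[-3.06  0.22 12.01]
[-2.79  0.47 13.  ]
top
middle_step
(0.88, [551.0, 4.0], 102, 59, 15.0, 0.0667, [126.0, 209.0, 221.0])
(0.76, [783.0, -280.0], 105, 61, -19.1, 0.0219, [32.0, 42.0, 214.0])
top
top_step
top
foot
(0.89, [326.0, -108.0], 143, 101, -0.0, 0.0468, [231.0, 227.0, 224.0])
(0.8, [548.0, 3.0], 145, 105, 15.9, 0.0468, [41.0, 74.0, 134.0])
scene
middle_step
(0.96, [782.0, -279.0], 103, 61, -21.9, 0.0205, [2.0, 20.0, 198.0])
(0.81, [551.0, 5.0], 103, 58, 15.0, 0.0655, [87.0, 159.0, 191.0])
scene
top_step
(0.86, [552.0, 6.0], 65, 32, 15.0, 0.0857, [98.0, 177.0, 201.0])
scene
foot
(0.97, [551.0, 3.0], 143, 104, 16.1, 0.0455, [32.0, 65.0, 109.0])
(0.59, [327.0, -107.0], 147, 104, -3.9, 0.0457, [178.0, 190.0, 191.0])
42.225
```

View pics/c8.png

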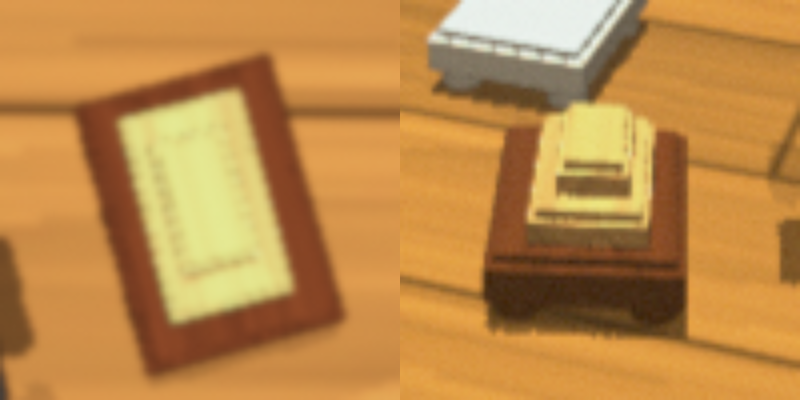

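Both steps lie flat and in line, the arm is clear, and the presses held. Handing in.

```bash
python3 -c "
from bench import *
close_job(); print(current_clock())"
```

```text
the job is handed in; nothing more can be done
the job is handed in; nothing more can be done
```

The plinth is dry-fitted and handed in: the pale large step is on the dark base and the small step is on top of it. Each was let go, then pressed with shut fingers (about 11–12 N for the large step, 12–13 N for the small one). The clock stood at about 42 s of the 72 s allowed.

**Final checks:** both steps lie flat at the expected heights, and the arm stood clear of everything.

| Piece | Centre (mm) | Long-side angle | Top height (m) |
|---|---|---|---|
| Base | about (550, 3) | 16° | 0.046 |
| Large step | about (551, 5) | 15° | 0.066 |
| Small step | about (552, 6) | 15° | 0.086 |

**Failures and disagreements:**
- **First grasp missed:** the fingers shut above the large step because the tips sit about 22 mm higher than the reported TCP. I found the offset by touching the bench lightly and corrected for it from then on; the step was not moved.
- **Small step in the last top view:** the network did not report it there. The scene camera and the picture both show it in place.
- **Camera agreement:** the two cameras agree to within about 3 mm.

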